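Rack the cut stretcher bars by length

TASK

Stand the four loose stretcher bars in the dowel rack in order of length, one to a bay: the shortest in the bay at the rack's left end as the robot sees it, the longest at the right end. Each bar stands on its narrow edge between the dowels, flat on the bay's sole and centred along the bay; set it down, do not let it drop.

Things in the scene. Friction and masses are not known exactly. Their poses are not given: they have to be found in the camera images.
- bar_x_center (a point): the shortest of four loose pine stretcher bars: 130 mm long, 20 wide, 40 high, on its narrow edge; about 50 g (+-40 %). Ends mitred (full length at the +y face, 40 mm less at the -y face), top bevelled (33 high at the -y face). Point: mid-length, mid-width, 20 mm above its underside; x along the bar, y across, z up. Grip across the width at mid-length; either way round will do
- bar_z_center (a point): the second shortest of four loose pine stretcher bars: 160 mm long, 20 wide, 40 high, on its narrow edge; about 61 g (+-40 %). Ends mitred (full length at the +y face, 40 mm less at the -y face), top bevelled (33 high at the -y face). Point: mid-length, mid-width, 20 mm above its underside; x along the bar, y across, z up. Grip across the width at mid-length; either way round will do
- bar_w_center (a point): the second longest of four loose pine stretcher bars: 195 mm long, 20 wide, 40 high, on its narrow edge; about 75 g (+-40 %). Ends mitred (full length at the +y face, 40 mm less at the -y face), top bevelled (33 high at the -y face). Point: mid-length, mid-width, 20 mm above its underside; x along the bar, y across, z up. Grip across the width at mid-length; either way round will do
- bar_y_center (a point): the longest of four loose pine stretcher bars: 230 mm long, 20 wide, 40 high, on its narrow edge; about 88 g (+-40 %). Ends mitred (full length at the +y face, 40 mm less at the -y face), top bevelled (33 high at the -y face). Point: mid-length, mid-width, 20 mm above its underside; x along the bar, y across, z up. Grip across the width at mid-length; either way round will do
- bay_a_floor (a point): one of four identical rack bays, in any order along the rack: a wooden sole 124 x 62 mm, 9 thick, with four upright 10 mm dowels, 33 tall, 42 mm either way along x, 24 either way along y (38 mm free between). A bar stands along x in the middle and may overhang the ends. Point: centre of the sole's upper face, where the bar rests, 21 mm above the bench; x along the bay, y across, z up
- bay_b_floor (a point): one of four identical rack bays, in any order along the rack: a wooden sole 124 x 62 mm, 9 thick, with four upright 10 mm dowels, 33 tall, 42 mm either way along x, 24 either way along y (38 mm free between). A bar stands along x in the middle and may overhang the ends. Point: centre of the sole's upper face, where the bar rests, 21 mm above the bench; x along the bay, y across, z up
- bay_c_floor (a point): one of four identical rack bays, in any order along the rack: a wooden sole 124 x 62 mm, 9 thick, with four upright 10 mm dowels, 33 tall, 42 mm either way along x, 24 either way along y (38 mm free between). A bar stands along x in the middle and may overhang the ends. Point: centre of the sole's upper face, where the bar rests, 21 mm above the bench; x along the bay, y across, z up
- bay_d_floor (a point): one of four identical rack bays, in any order along the rack: a wooden sole 124 x 62 mm, 9 thick, with four upright 10 mm dowels, 33 tall, 42 mm either way along x, 24 either way along y (38 mm free between). A bar stands along x in the middle and may overhang the ends. Point: centre of the sole's upper face, where the bar rests, 21 mm above the bench; x along the bay, y across, z up
- rack: the fixed plywood rack board, 240 x 350 mm, 12 thick, carrying the bays in a row about 80 mm apart. Origin under its centre at bench level; x away from the robot, along the bays; y along the row to its left end (left as the robot sees it), z up; turned at most 0.2 rad. It lies left or right of the dark cutting mat, 2 mm thick, on which the bars start

How it is judged:
At the end, for the whole second after the job is handed in: From the rack's left (+y) end stand the 130, 160, 195, 230 mm bars, each within 20 mm along and 16 mm across of its place in the evenly spaced row (bays stray up to 5 and 4 mm from it), underside within 6 mm of the sole, along the rack within 0.25 rad, upright within 0.12 rad, at rest (x of bar_x_center in the frame of rack between -0.02 and 0.02 m and y of bar_x_center in the frame of rack between 0.104 and 0.136 m and z of bar_x_center in the frame of rack between 0.035 and 0.047 m and angle between the x axis of each of bar_x_center, bar_z_center, bar_w_center, bar_y_center and the x axis of rack, either way round below 0.25 rad and angle between each of bar_x_center, bar_z_center, bar_w_center, bar_y_center's own z axis and vertical below 0.12 rad and linear speed of each of bar_x, bar_z, bar_w, bar_y below 0.02 m/s and angular speed of each of bar_x, bar_z, bar_w, bar_y below 0.15 rad/s and x of bar_z_center in the frame of rack between -0.02 and 0.02 m and y of bar_z_center in the frame of rack between 0.024 and 0.056 m and z of bar_z_center in the frame of rack between 0.035 and 0.047 m and x of bar_w_center in the frame of rack between -0.02 and 0.02 m and y of bar_w_center in the frame of rack between -0.056 and -0.024 m and z of bar_w_center in the frame of rack between 0.035 and 0.047 m and x of bar_y_center in the frame of rack between -0.02 and 0.02 m and y of bar_y_center in the frame of rack between -0.136 and -0.104 m and z of bar_y_center in the frame of rack between 0.035 and 0.047 m); the robot touches nothing.
It fails at once if the 130 mm bar is let fall (faster than 0.7 m/s while not held, about 25 mm of drop) (linear speed of bar_x above 0.7 m/s and contact force between the fingers and bar_x below 0.05 N).
It fails at once if the 160 mm bar is let fall (faster than 0.7 m/s while not held, about 25 mm of drop) (linear speed of bar_z above 0.7 m/s and contact force between the fingers and bar_z below 0.05 N).
It fails at once if the 195 mm bar is let fall (faster than 0.7 m/s while not held, about 25 mm of drop) (linear speed of bar_w above 0.7 m/s and contact force between the fingers and bar_w below 0.05 N).
It fails at once if the 230 mm bar is let fall (faster than 0.7 m/s while not held, about 25 mm of drop) (linear speed of bar_y above 0.7 m/s and contact force between the fingers and bar_y below 0.05 N).
It also fails if it takes over 106 s, if anything falls off the work surface, if the arm or the gripper's body presses on something with over 40 N, if the wrist force passes 120 N, or if a joint passes its speed limit or range.

ROBOT

A 6-joint arm with a two-finger parallel gripper is mounted at the origin on the work surface. World frame = base frame: x ahead of the robot, y to its left, z up, the work surface at z = 0. Lengths are in m, angles in rad, forces in N, time in s.
With the tool pointing down it reaches from about 0.375 to 0.9 m from the base axis. Payload 3.1 kg.
Tool frame: the origin (TCP) lies at the very end of the fingers, on their centre line; the grasp point (between the pads) lies 19 mm behind it (manip.tcp_to_grasp is the distance from the TCP to the grasp point, in m); z points along the fingers, y is the line along which they close (so a half turn about z gives the same grasp; the last joint's range is limited). The gripper opens to 85 mm and grips with 20 to 120 N. Pads are 22 mm wide; open, the fingers measure 114 mm over their backs; the gripper's body (76 mm by 85 mm) begins 54 mm behind the grasp point. The pads swing forward as they close: fully open they stand 13 mm farther back than shut.
Start: joints at [1.153, 0.527, 1.433, -0, 1.181, -0.178], TCP at [0.148, 0.607, 0.231] pointing down, gripper open.
Joint ranges: [-3.08, 3.08], [-0.75, 2.2], [0.22, 2.44], [-1.43, 4.57], [0, 2.65], [-2.85, 2.85]. Speed limits (rad/s): [2.79, 2.79, 3.14, 3.14, 3.14, 3.14].

INTERFACE

Orientations are given as a unit quaternion [x, y, z, w].
In Python, from station import manip gives the robot as it stands. The module is installed in compiled form; this text tells all that it offers.
- The arm moves only by the tool step_arm, never from a script. Its argument "commands" is one flat list of numbers, 6 for each row, row after row: the shift along the tool's x, y, z in m, then the turn, a rotation vector about the tool's x, y, z in degrees. A call has exactly 10 rows; each row is the pose to reach, as a shift and turn from the pose commanded when the call began, along the tool's axes at that moment; what a row does not reach only later rows make up. A row lasts 1/10 s, in which the tool goes at most 50 mm and 8.59 degrees, less where a joint would pass 70% of its speed; a pose out of reach is approached as far as the arm can. A call with a gripper value outside its range is refused whole. "jaw" is the opening in per cent of the stroke, from 0 (shut) to 100 (fully open), set as the call begins (left out, the last holds). The fingers move at their own pace and stop on an object; "grip_force" is the grip in N (left out, the last holds). Time passes only in rows, so rows that repeat a pose let the fingers close, or fill a call up. It gives the time, the measured TCP pose, the force, the opening and the grip force at its end, in the units of the state.
- manip.sense(): the state, without advancing time (a new reading comes with each control period).
- manip.snapshot(name): name is "side" or "top" or "wrist"; returns a dict with "pixels" (420x560x3 uint8, blue, green, red), "fx", "fy", "cx", "cy" (pixels), "R" (3x3) and "t" (3): a world point X has camera coordinates R X + t; the wrist camera has in their place "mount" (4x4, takes a point from camera to tool coordinates, whose origin is the TCP and whose axes are the flange's). Camera axes: x right, y down, z forward; pixel columns grow to the right and rows downward; lengths in m; the calibration is good to about 2 mm. A picture is of the moment at which its call begins: read the wrist's pose just before it. There is no depth.
- manip.sign_off(): hands the job in; it is judged then, once.
The state is a dict: "t": time; "q": joint angles; "qd": joint speeds; "tau": joint torques, N m; "tcp_pos": TCP position; "tool_rot": TCP orientation; "force": force on the tool from outside, world axes, zero at the start; "ft_torque": the same for the moment, N m; "finger_gap": opening from 0.0 (shut) to 1.0 (fully open); "gripper_force": force on a finger pad.
Only numpy, scipy, OpenCV 4.12 (cv2) and the standard library are available. Lean on these libraries where they do the work, as an engineer would, in place of code of your own. Each camera call takes 0.05 s, during which the arm holds its last target. There are 200 camera calls.

## Working session

There is one attempt and no reset: what is moved stays moved. The work goes in short steps, Python scripts to look and compute and a tool call to move; the robot and the scene stay as the last step left them, time stands still between calls to the robot, and variables do not carry over. Pictures are saved under pics/ and viewed, at most 14 in all, crops included, and the job is handed in when it is done.

Besides the shell and the picture viewer there is one more tool, called as name(argument=value, ...) on one line, values as JSON. step_arm: Moves the arm, as the interface text tells. Its arguments: {"type":"object","properties":{"commands":{"type":"array","items":{"type":"number"}},"jaw":{"type":"number"},"grip_force":{"type":"number"}},"required":["commands"]}

```bash
mkdir -p pics; python3 - <<'E'
from station import manip
import cv2,numpy as np,pickle
for n in("top","side"):
    s=manip.snapshot(n); cv2.imwrite(f"pics/{n}0.png",s["pixels"]); pickle.dump(s,open(n+".pkl","wb"))
    print(n,s["fx"],s["cx"],s["cy"],np.round(s["R"],3).tolist(),np.round(s["t"],3).tolist())
st=manip.sense();print(st)
E
```

```text
top 475.14808736340416 274.69961881052 213.90190085394943 [[-0.0, -1.0, 0.013], [-0.994, -0.001, -0.107], [0.107, -0.013, -0.994]] [-0.006, 0.526, 1.077]
side 485.44890128609745 279.1932061415936 217.48203372804866 [[0.872, -0.488, 0.024], [-0.211, -0.421, -0.882], [0.441, 0.764, -0.471]] [-0.455, 0.155, 0.96]
{'t': 0.1, 'q': array([ 1.15347454e+00,  5.28374272e-01,  1.43377932e+00,  2.20912817e-05,
        1.18139870e+00, -1.78523020e-01]), 'qd': array([-0.00126989, -0.00179937, -0.00396592,  0.00091363,  0.00168296,
       -0.00119458]), 'tau': array([-2.17345519e-04, -4.43303776e+01, -1.78587055e+01, -2.46091695e-04,
        3.85739986e-03, -5.06199029e-06]), 'tcp_pos': array([0.14754891, 0.60667105, 0.23042918]), 'tool_rot': array([ 1.19120004e-01,  9.92879381e-01, -9.33658719e-04, -2.97375802e-04]), 'force': array([ 0.14728697,  0.0961153 , -0.1101028 ]), 'ft_torque': array([ 0.04225915,  0.00065265, -0.0414878 ]), 'gripper_force': 0.0, 'finger_gap': 1.002666200226715}
```

View pics/top0.png

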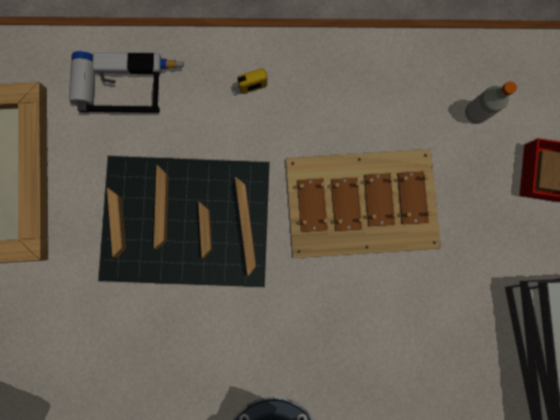

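View pics/side0.png

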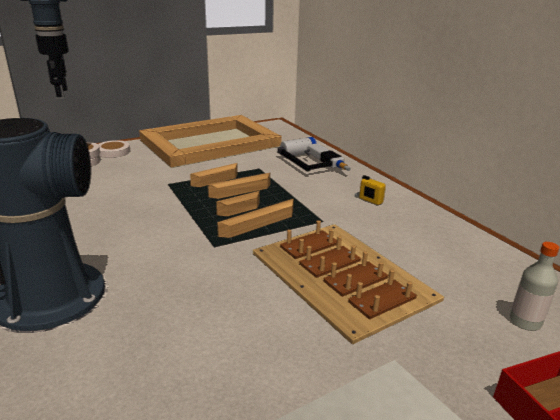

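```bash
cat > h.py <<'E'
import numpy as np,cv2
from scipy.optimize import minimize
def bar(L):
    f,b=L/2,L/2-.04; p=[]
    for y,l,h in((.01,f,.04),(-.01,b,.033)):
        for s in(-1,1):
            for z in(0,h): p.append((s*l,y,z))
    return np.array(p)
def place(P,x,y,a,z0):
    c,s=np.cos(a),np.sin(a); return P@np.array([[c,s,0],[-s,c,0],[0,0,1]])+[x,y,z0]
def proj(s,X):
    c=X@np.array(s["R"]).T+s["t"]; return np.c_[s["fx"]*c[:,0]/c[:,2]+s["cx"],s["fy"]*c[:,1]/c[:,2]+s["cy"]]
def back(s,uv,z):
    R=np.array(s["R"]);C=-R.T@s["t"]; d=R.T@[(uv[0]-s["cx"])/s["fx"],(uv[1]-s["cy"])/s["fy"],1]
    return C+d*(z-C[2])/d[2]
def render(s,X,shape,k):
    m=np.zeros((shape[0]*k,shape[1]*k),np.uint8)
    h=cv2.convexHull(((proj(s,X)+.5)*k-.5).astype(np.float32)); cv2.fillConvexPoly(m,np.round(h*16).astype(np.int32),255,shift=4)
    return m
E
cat > fit.py <<'E'
from h import *
import pickle
s=pickle.load(open("top.pkl","rb")); im=s["pixels"]; k=4
hsv=cv2.cvtColor(im,cv2.COLOR_BGR2HSV)
big=cv2.resize(im,None,fx=k,fy=k,interpolation=cv2.INTER_CUBIC); v=cv2.resize(im,None,fx=k,fy=k,interpolation=cv2.INTER_CUBIC)[:,:,2]
roi=np.zeros(v.shape,np.uint8); roi[158*k:283*k,104*k:266*k]=1
m=((v>80)&(roi>0)).astype(np.uint8)
n,l,st,ce=cv2.connectedComponentsWithStats(m)
for i in range(1,n):
    if st[i,4]<200*k*k/4: continue
    t=l==i; (cx,cy),_,_=cv2.minAreaRect(np.argwhere(t)[:,::-1].astype(np.float32))
    ys,xs=np.nonzero(t); C=back(s,((cx+.5)/k-.5,(cy+.5)/k-.5),.022)
    pc=np.cov(xs,ys); w,V=np.linalg.eigh(pc); d=V[:,1]; e=back(s,((cx+40*d[0])/k,(cy+40*d[1])/k),.022)-back(s,(cx/k,cy/k),.022)
    a0=np.arctan2(e[1],e[0]); r=[]
    for L in(.13,.16,.195,.23):
        for a in(a0,a0+np.pi):
            def f(p):
                q=render(s,place(bar(L),C[0]+p[0]/100,C[1]+p[1]/100,a+p[2]/10,.002),im.shape,k)>0
                return 1-(q&t).sum()/(q|t).sum()
            o=minimize(f,[0,0,0],method="Nelder-Mead",options=dict(initial_simplex=[[0,0,0],[.6,0,0],[0,.6,0],[0,0,.4]],maxiter=70))
            r.append((round(o.fun,3),L,np.round([C[0]+o.x[0]/100,C[1]+o.x[1]/100,a+o.x[2]/10],4).tolist()))
    r.sort(); print(r[:2])
    cv2.polylines(big,[cv2.convexHull(((proj(s,place(bar(r[0][1]),*r[0][2],.002))+.5)*k).astype(np.int32))],1,(0,255,0),1)
# soles
rr=(hsv[:,:,1]>130)&(hsv[:,:,2]<130); m=rr.astype(np.uint8)*255; m[:,:290]=0;m[:,435:]=0;m[:160]=0;m[245:]=0
m=cv2.morphologyEx(m,cv2.MORPH_OPEN,np.ones((5,5)))
n,l,st,ce=cv2.connectedComponentsWithStats(m)
for i in range(1,n):
    if st[i,4]<300: continue
    R=cv2.minAreaRect(np.argwhere(l==i)[:,::-1].astype(np.float32)); b=np.array([back(s,p,.021) for p in cv2.boxPoints(R)])
    e=[b[1]-b[0],b[2]-b[1]]; e.sort(key=np.linalg.norm); print(st[i,4],b.mean(0).round(4),[np.linalg.norm(x).round(4) for x in e],np.arctan(e[1][1]/e[1][0]).round(3))
    cv2.polylines(big,[np.round((cv2.boxPoints(R)+.5)*k).astype(np.int32)],1,(255,0,255),1)
for z,uv in ((.012,(286,158)),(.012,(432,150)),(.012,(440,247)),(.012,(293,256))): print(back(s,uv,z).round(4))
cv2.imwrite("pics/ov.png",cv2.resize(big[140*k:290*k,95*k:450*k],(800,338),interpolation=cv2.INTER_AREA))
E
python3 fit.py
```

```text
[(np.float64(0.872), 0.13, [0.598, 0.3881, -2.8636]), (np.float64(0.881), 0.13, [0.6127, 0.3807, 0.0731])]
[(np.float64(0.731), 0.13, [0.6646, 0.0804, 1.5637]), (np.float64(0.732), 0.13, [0.6464, 0.081, 4.7156])]
[(np.float64(0.205), 0.195, [0.5453, 0.2592, 6.279]), (np.float64(0.253), 0.195, [0.5435, 0.2657, 3.1383])]
[(np.float64(0.115), 0.23, [0.502, 0.0618, 0.1329]), (np.float64(0.174), 0.23, [0.5006, 0.0623, -3.0085])]
[(np.float64(0.246), 0.16, [0.5106, 0.3623, 0.1173]), (np.float64(0.272), 0.13, [0.508, 0.3713, -3.0278])]
[(np.float64(0.16), 0.13, [0.4928, 0.1553, 0.0771]), (np.float64(0.264), 0.16, [0.4928, 0.1568, 0.097])]
1422 [ 0.5661 -0.332   0.021 ] [np.float64(0.0668), np.float64(0.1268)] 0.052
1419 [ 0.5612 -0.2529  0.021 ] [np.float64(0.068), np.float64(0.1264)] 0.063
1411 [ 0.5513 -0.1741  0.021 ] [np.float64(0.0655), np.float64(0.1257)] 0.064
1398 [ 0.5489 -0.0931  0.021 ] [np.float64(0.0648), np.float64(0.1253)] 0.065
[ 0.6618 -0.0332  0.012 ]
[ 0.6825 -0.3847  0.012 ]
[ 0.4495 -0.3953  0.012 ]
[ 0.4283 -0.049   0.012 ]
```

View pics/ov.png

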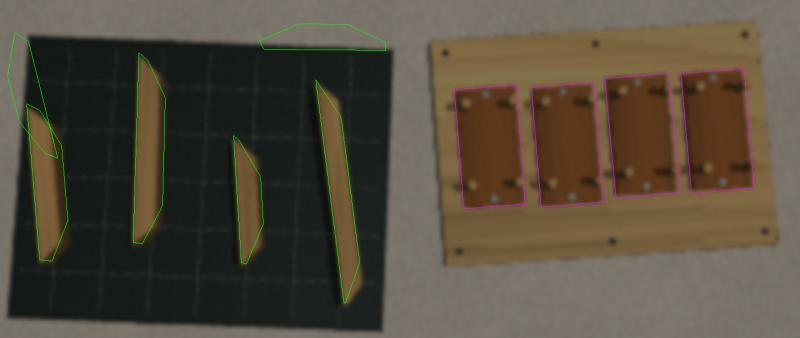

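```bash
sed -i 's/\[:,:,2\]$/.astype(int); v=v[:,:,2]-v[:,:,0]/; s/(v>80)/(v>18)/; s/roi\[158\*k:283\*k,104\*k:266\*k\]/roi[150*k:290*k,98*k:272*k]/' fit.py
cat >> fit.py <<'E'
b=cv2.resize(im,None,fx=k,fy=k)[160*k:280*k,100*k:270*k]; mm=(v>18)[160*k:280*k,100*k:270*k]
cv2.imwrite("pics/m.png",np.vstack([cv2.resize(big[160*k:280*k,100*k:270*k],(425,300)),cv2.resize((mm*255).astype(np.uint8)[:,:,None].repeat(3,2),(425,300))]))
for r in(190,215,235): print(v[r*k,150*k:172*k:2])
E
python3 fit.py
```

```text
[(np.float64(0.107), 0.195, [0.5431, 0.2604, 6.2742]), (np.float64(0.12), 0.23, [0.543, 0.2605, 6.277])]
[(np.float64(0.2), 0.23, [0.4994, 0.0622, 0.1283]), (np.float64(0.249), 0.23, [0.4978, 0.0631, -3.0072])]
[(np.float64(0.102), 0.16, [0.5081, 0.3631, 0.1159]), (np.float64(0.143), 0.195, [0.5062, 0.363, 0.1158])]
[(np.float64(0.145), 0.16, [0.4909, 0.1569, 0.0763]), (np.float64(0.19), 0.13, [0.4902, 0.1562, 0.0692])]
1422 [ 0.5661 -0.332   0.021 ] [np.float64(0.0668), np.float64(0.1268)] 0.052
1419 [ 0.5612 -0.2529  0.021 ] [np.float64(0.068), np.float64(0.1264)] 0.063
1411 [ 0.5513 -0.1741  0.021 ] [np.float64(0.0655), np.float64(0.1257)] 0.064
1398 [ 0.5489 -0.0931  0.021 ] [np.float64(0.0648), np.float64(0.1253)] 0.065
[ 0.6618 -0.0332  0.012 ]
[ 0.6825 -0.3847  0.012 ]
[ 0.4495 -0.3953  0.012 ]
[ 0.4283 -0.049   0.012 ]
[-3 -3 -4 -4 -5 -4 -4 -3 -2  5 16 31 45 56 60 62 63 63 62 61 62 62 63 63
 64 64 63 62 61 58 52 45 39 33 30 25 19 11  5 -1 -3 -4 -4 -3]
[-3 -3 -3 -3 -4 -1 -1  7 17 32 45 55 59 63 63 64 63 63 63 65 65 66 66 66
 65 65 65 60 55 47 43 37 33 26 20 12  5  0 -2 -3 -4 -4 -4 -4]
[-4 -3 -4 -3 -4  2 12 26 39 51 55 59 61 63 62 63 64 64 65 66 67 67 66 65
 65 62 59 53 46 39 35 31 27 21 14  7  1 -3 -4 -4 -4 -4 -4 -4]
```

View pics/m.png

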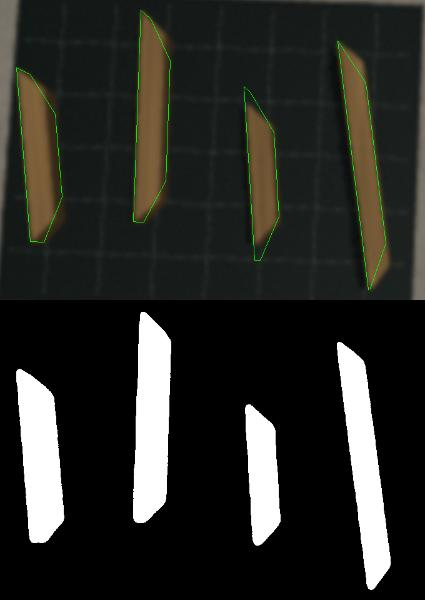

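```bash
sed -i 's/L\/2-.04/L\/2-.02/' h.py; sed -i '/^for r in(190/d' fit.py; sed -i 's/v>18/v>28/g' fit.py; python3 fit.py|head -4
```

```text
[(np.float64(0.062), 0.195, [0.5442, 0.2605, 6.2756]), (np.float64(0.132), 0.195, [0.5404, 0.2619, 3.1362])]
[(np.float64(0.048), 0.23, [0.4995, 0.0618, 0.1339]), (np.float64(0.14), 0.23, [0.5003, 0.0626, -3.0071])]
[(np.float64(0.083), 0.16, [0.5085, 0.3637, 0.1257]), (np.float64(0.157), 0.16, [0.5024, 0.3646, -3.0222])]
[(np.float64(0.038), 0.13, [0.4913, 0.1566, 0.0748]), (np.float64(0.188), 0.13, [0.4892, 0.1571, -3.0633])]
```

View pics/m.png

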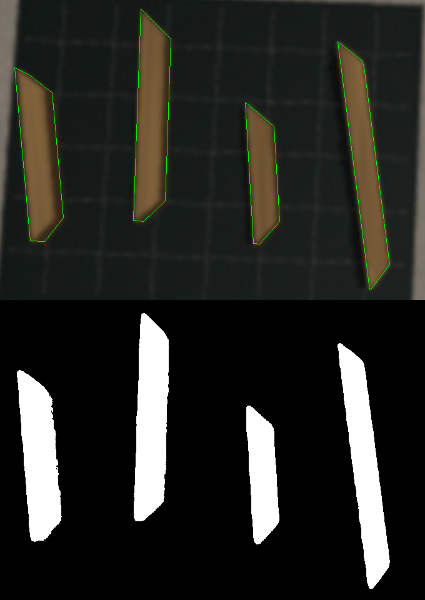

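```bash
cat > plan.py <<'E'
import numpy as np,sys
from scipy.spatial.transform import Rotation as R
def down(a): # tool y at angle a+90deg, z down, x backwards
    c,s=np.cos(a),np.sin(a); return R.from_matrix(np.array([[-c,-s,0],[-s,c,0],[0,0,-1]]).T)
def plan(p,r,wps):
    for x,y,z,a in wps:
        q=down(a); d=np.round(r.inv().apply(np.array([x,y,z])-p),3); t=np.round((r.inv()*q).as_rotvec(True),1)
        print(d.tolist(),t.tolist()); p=p+r.apply(d); r=r*R.from_rotvec(t,degrees=True)
def here():
    from station import manip
    s=manip.sense(); print(s["tcp_pos"].round(4),s["tool_rot"].round(4),s["finger_gap"],s["force"].round(1),s["t"]); return s["tcp_pos"],R.from_quat(s["tool_rot"])
E
python3 - <<'E'
from plan import *
plan(*here(),[(.5085,.3637,.15,.126)])
E
```

```text
[0.1475 0.6067 0.2304] [ 1.191e-01  9.929e-01 -9.000e-04 -3.000e-04] 1.002666200226715 [ 0.1  0.1 -0.1] 0.1
[-0.408, -0.151, 0.081] [-0.1, -0.0, -20.9]
```

step_arm(commands=[-0.04, -0.015, 0.008, 0, 0, -2, -0.085, -0.031, 0.017, 0, 0, -4.4, -0.13, -0.048, 0.026, 0, 0, -6.7, -0.175, -0.065, 0.035, 0, 0, -9, -0.22, -0.081, 0.044, 0, 0, -11.3, -0.265, -0.098, 0.053, 0, 0, -13.6, -0.31, -0.115, 0.062, 0, 0, -16, -0.355, -0.131, 0.07, 0, 0, -18.3, -0.39, -0.144, 0.077, 0, 0, -20, -0.408, -0.151, 0.081, -0.1, 0, -20.9], jaw=60)

```text
t: 1.1
tcp_pos: [0.5113, 0.3615, 0.1492]
tool_rot: [-0.062, 0.998, 0.001, 0.0]
force: [-0.5, 0.9, -0.3]
finger_gap: 0.6
gripper_force: 0.0
```

```bash
cat > wr.py <<'E'
from h import *
from plan import *
from station import manip
import sys
def look(tag):
    p,r=here(); s=manip.snapshot("wrist"); T=np.eye(4); T[:3,:3]=r.as_matrix(); T[:3,3]=p
    W=T@np.array(s["mount"]); s["R"]=W[:3,:3].T; s["t"]=-W[:3,:3].T@W[:3,3]; cv2.imwrite(f"pics/{tag}.png",s["pixels"]); return s
def fitbar(s,L,x,y,a,z0=.002,tag="f",th=28,show=True):
    v=s["pixels"].astype(int); m=((v[:,:,2]-v[:,:,0])>th).astype(np.uint8)
    g=render(s,place(bar(L),x,y,a,z0),m.shape,1); n,l=cv2.connectedComponents(m)
    i=np.bincount(l[(g>0)&(m>0)],minlength=2).argmax(); t=l==i
    def f(p):
        q=render(s,place(bar(L),x+p[0]/100,y+p[1]/100,a+p[2]/10,z0),m.shape,1)>0
        return 1-(q&t).sum()/(q|t).sum()
    o=minimize(f,[0,0,0],method="Nelder-Mead",options=dict(initial_simplex=[[0,0,0],[.6,0,0],[0,.6,0],[0,0,.4]],maxiter=90))
    P=(x+o.x[0]/100,y+o.x[1]/100,a+o.x[2]/10); print("fit",round(o.fun,3),np.round(P,4))
    d=s["pixels"].copy(); cv2.polylines(d,[cv2.convexHull(proj(s,place(bar(L),*P,z0)).astype(np.int32))],1,(0,255,0),1); cv2.imwrite(f"pics/{tag}_fit.png",d)
    return P
E
python3 - <<'E'
from wr import *
s=look("w1"); P=fitbar(s,.16,.5085,.3637,.126,tag="w1")
plan(*here(),[(P[0],P[1],.04,P[2]),(P[0],P[1],.007,P[2])])
E
```

```text
[0.5113 0.3615 0.1492] [-6.180e-02  9.981e-01  5.000e-04  1.000e-04] 0.6004045823557601 [-0.5  0.9 -0.3] 1.1
fit 0.03 [0.5076 0.3635 0.1146]
[0.513  0.3603 0.1488] [-6.130e-02  9.981e-01  1.000e-04  7.000e-04] 0.5989988716804735 [ 2.  -0.6 -1.6] 1.15
[0.005, 0.004, 0.109] [0.0, 0.1, 0.5]
[0.0, -0.0, 0.033] [0.0, -0.0, -0.0]
```

View pics/w1_fit.png

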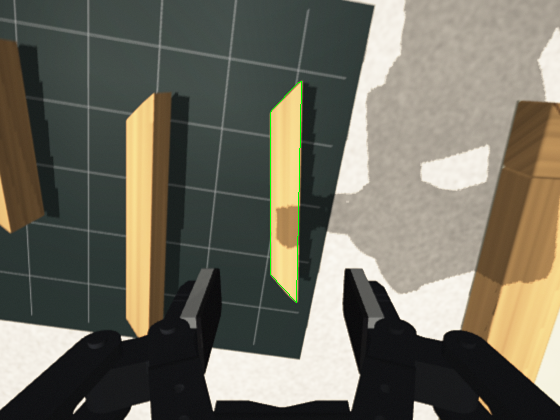

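step_arm(commands=[0, 0, 0, 0, 0, 0.5, 0, 0, 0.01, 0, 0, 0.5, 0, 0, 0.03, 0, 0, 0.5, 0, 0, 0.055, 0, 0, 0.5, 0, 0, 0.08, 0, 0, 0.5, 0, 0, 0.1, 0, 0, 0.5, 0, 0, 0.115, 0, 0, 0.5, 0, 0, 0.125, 0, 0, 0.5, 0, 0, 0.125, 0, 0, 0.5, 0, 0, 0.125, 0, 0, 0.5])

```text
t: 2.15
tcp_pos: [0.5086, 0.3647, 0.0257]
tool_rot: [-0.059, 0.998, 0.001, 0.0]
force: [-0.1, 0.4, 0.8]
finger_gap: 0.604
gripper_force: 0.0
```

```bash
python3 - <<'E'
from plan import *
from wr import look
here();look("w2")
E
```

```text
[0.5086 0.3647 0.0257] [-5.890e-02  9.983e-01  1.000e-03  5.000e-04] 0.60398777179957 [-0.1  0.4  0.8] 2.15
[0.5086 0.3647 0.0257] [-5.890e-02  9.983e-01  1.000e-03  5.000e-04] 0.60398777179957 [-0.1  0.4  0.8] 2.15
```

View pics/w2.png

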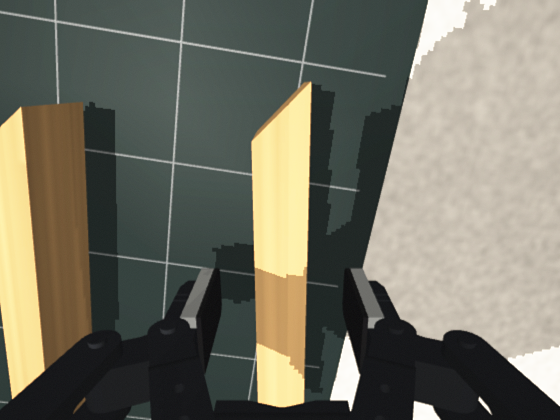

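step_arm(commands=[0, 0, 0.006, 0, 0, 0, 0, 0, 0.012, 0, 0, 0, 0, 0, 0.018, 0, 0, 0, 0, 0, 0.018, 0, 0, 0, 0, 0, 0.018, 0, 0, 0, 0, 0, 0.018, 0, 0, 0, 0, 0, 0.018, 0, 0, 0, 0, 0, 0.018, 0, 0, 0, 0, 0, 0.018, 0, 0, 0, 0, 0, 0.018, 0, 0, 0])

```text
t: 3.2
tcp_pos: [0.5086, 0.3643, 0.0074]
tool_rot: [-0.059, 0.998, 0.001, 0.0]
force: [0.5, -0.3, -0.5]
finger_gap: 0.597
gripper_force: 0.0
```

step_arm(commands=[0, 0, 0, 0, 0, 0, 0, 0, 0, 0, 0, 0, 0, 0, 0, 0, 0, 0, 0, 0, 0, 0, 0, 0, 0, 0, 0, 0, 0, 0, 0, 0, 0, 0, 0, 0, 0, 0, 0, 0, 0, 0, 0, 0, 0, 0, 0, 0, 0, 0, 0, 0, 0, 0, 0, 0, 0, 0, 0, 0], jaw=0, grip_force=40)

```text
t: 4.2
tcp_pos: [0.5087, 0.3643, 0.0075]
tool_rot: [-0.059, 0.998, 0.001, 0.0]
force: [-0.2, 0.6, 3.2]
finger_gap: 0.228
gripper_force: 40.1
```

```bash
python3 - <<'E'
from plan import *
p,r=here()
plan(np.array([.5085,.3637,.0075]),down(.117),[(.5085,.3637,.12,.117),(.53,.094,.12,.09),(.552,-.175,.12,.06),(.552,-.175,.045,.06),(.552,-.175,.0275,.06)])
E
```

```text
[0.5087 0.3643 0.0075] [-5.860e-02  9.983e-01  9.000e-04  3.000e-04] 0.22772394120252554 [-0.2  0.6  3.2] 4.2
[0.0, 0.0, -0.112] [0.0, 0.0, 0.0]
[0.01, -0.27, -0.001] [0.0, 0.0, 1.5]
[0.003, -0.27, 0.0] [0.0, 0.0, 1.8]
[-0.0, -0.0, 0.075] [0.0, 0.0, -0.0]
[-0.0, -0.0, 0.018] [0.0, 0.0, -0.0]
```

step_arm(commands=[0, 0, -0.005, 0, 0, 0, 0, 0, -0.018, 0, 0, 0, 0, 0, -0.034, 0, 0, 0, 0, 0, -0.05, 0, 0, 0, 0, 0, -0.066, 0, 0, 0, 0, 0, -0.082, 0, 0, 0, 0, 0, -0.096, 0, 0, 0, 0, 0, -0.106, 0, 0, 0, 0, 0, -0.112, 0, 0, 0, 0, 0, -0.112, 0, 0, 0])

```text
t: 5.2
tcp_pos: [0.5089, 0.3643, 0.1204]
tool_rot: [-0.059, 0.998, 0.001, 0.001]
force: [1.0, 0.2, -0.3]
finger_gap: 0.228
gripper_force: 39.7
```

step_arm(commands=[0, -0.006, 0, 0, 0, 0, 0, -0.02, 0, 0, 0, 0.1, 0.001, -0.042, 0, 0, 0, 0.2, 0.002, -0.072, 0, 0, 0, 0.4, 0.004, -0.105, 0, 0, 0, 0.6, 0.005, -0.138, 0, 0, 0, 0.8, 0.006, -0.171, 0, 0, 0, 1, 0.008, -0.204, 0, 0, 0, 1.2, 0.009, -0.237, 0, 0, 0, 1.4, 0.01, -0.27, 0, 0, 0, 1.5])

```text
t: 6.2
tcp_pos: [0.5293, 0.0924, 0.1182]
tool_rot: [-0.045, 0.999, 0.001, -0.001]
force: [0.7, -0.4, -1.0]
finger_gap: 0.226
gripper_force: 39.7
```

step_arm(commands=[0, -0.033, 0, 0, 0, 0.2, 0.001, -0.066, 0, 0, 0, 0.5, 0.001, -0.099, 0, 0, 0, 0.7, 0.001, -0.132, 0, 0, 0, 0.9, 0.002, -0.165, 0, 0, 0, 1.1, 0.002, -0.198, 0, 0, 0, 1.3, 0.003, -0.228, 0, 0, 0, 1.5, 0.003, -0.25, 0, 0, 0, 1.7, 0.003, -0.264, 0, 0, 0, 1.8, 0.003, -0.27, 0, 0, 0, 1.8])

```text
t: 7.2
tcp_pos: [0.5511, -0.1761, 0.1179]
tool_rot: [-0.029, 1.0, 0.001, -0.0]
force: [-0.4, -0.2, -0.2]
finger_gap: 0.228
gripper_force: 39.7
```

```bash
python3 - <<'E'
from wr import *
s=look("w3")
d=s["pixels"].copy()
for i,(x,y) in enumerate([(.549,-.094),(.552,-.175),(.560,-.255),(.565,-.334)]):
    q=place(np.array([[a,b,0] for a,b in((-.062,-.031),(.062,-.031),(.062,.031),(-.062,.031))]),x,y,.06,.021)
    cv2.polylines(d,[proj(s,q).astype(np.int32)],1,(0,255,0),1)
    for c in proj(s,place(np.array([[a,b,.033] for a in(-.042,.042) for b in(-.024,.024)]),x,y,.06,.021)): cv2.circle(d,tuple(int(k) for k in c),5,(255,0,0),1)
cv2.imwrite("pics/w3o.png",d)
E
```

```text
[ 0.5511 -0.1761  0.1179] [-2.870e-02  9.996e-01  1.000e-03 -3.000e-04] 0.22812394273265055 [-0.4 -0.2 -0.2] 7.2
```

View pics/w3o.png

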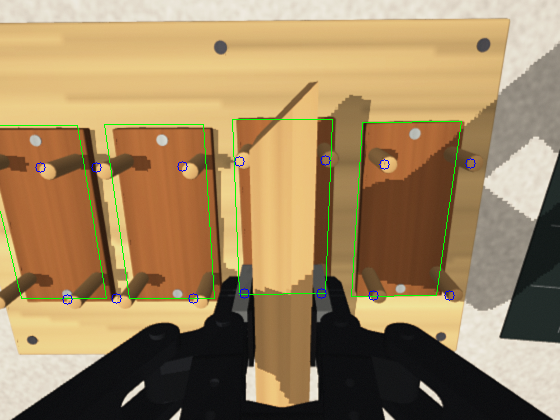

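step_arm(commands=[0, 0, 0, 0, 0, 0, 0, 0, 0.005, 0, 0, 0, 0, 0, 0.018, 0, 0, 0, 0, 0, 0.033, 0, 0, 0, 0, 0, 0.048, 0, 0, 0, 0, 0, 0.062, 0, 0, 0, 0, 0, 0.073, 0, 0, 0, 0, 0, 0.08, 0, 0, 0, 0, 0, 0.084, 0, 0, 0, 0, 0, 0.084, 0, 0, 0])

```text
t: 8.25
tcp_pos: [0.5516, -0.1741, 0.0339]
tool_rot: [-0.03, 1.0, 0.001, -0.0]
force: [-0.7, 0.9, 0.2]
finger_gap: 0.229
gripper_force: 39.7
```

step_arm(commands=[0, 0, 0.001, 0, 0, 0, 0, 0, 0.002, 0, 0, 0, 0, 0, 0.003, 0, 0, 0, 0, 0, 0.004, 0, 0, 0, 0, 0, 0.005, 0, 0, 0, 0, 0, 0.006, 0, 0, 0, 0, 0, 0.007, 0, 0, 0, 0, 0, 0.008, 0, 0, 0, 0, 0, 0.008, 0, 0, 0, 0, 0, 0.008, 0, 0, 0])

```text
t: 9.25
tcp_pos: [0.5518, -0.1742, 0.0264]
tool_rot: [-0.03, 1.0, 0.001, 0.0]
force: [-0.2, 0.5, 0.3]
finger_gap: 0.226
gripper_force: 39.8
```

step_arm(commands=[0, 0, 0, 0, 0, 0, 0, 0, 0, 0, 0, 0, 0, 0, 0, 0, 0, 0, 0, 0, 0, 0, 0, 0, 0, 0, 0, 0, 0, 0, 0, 0, 0, 0, 0, 0, 0, 0, 0, 0, 0, 0, 0, 0, 0, 0, 0, 0, 0, 0, 0, 0, 0, 0, 0, 0, 0, 0, 0, 0], jaw=60)

```text
t: 10.25
tcp_pos: [0.5517, -0.1742, 0.0264]
tool_rot: [-0.03, 1.0, 0.001, 0.0]
force: [0.8, -0.3, 0.3]
finger_gap: 0.599
gripper_force: 0.0
```

step_arm(commands=[0, 0, -0.005, 0, 0, 0, 0, 0, -0.018, 0, 0, 0, 0, 0, -0.034, 0, 0, 0, 0, 0, -0.055, 0, 0, 0, 0, 0, -0.075, 0, 0, 0, 0, 0, -0.095, 0, 0, 0, 0, 0, -0.11, 0, 0, 0, 0, 0, -0.12, 0, 0, 0, 0, 0, -0.12, 0, 0, 0, 0, 0, -0.12, 0, 0, 0])

```text
t: 11.25
tcp_pos: [0.5515, -0.1743, 0.1465]
tool_rot: [-0.03, 1.0, 0.001, 0.0]
force: [0.5, 0.5, -0.2]
finger_gap: 0.597
gripper_force: 0.0
```

```bash
python3 - <<'E'
from wr import *
s=look("w4")
plan(*here(),[(.4913,.1566,.13,.075)])
fitbar(s,.16,.552,-.174,.06,z0=.021,tag="w4",th=100)
d=cv2.imread("pics/w4_fit.png")
for i,(x,y) in enumerate([(.549,-.094),(.552,-.174),(.558,-.252),(.562,-.330)]):
    q=place(np.array([[a,b,0] for a,b in((-.062,-.031),(.062,-.031),(.062,.031),(-.062,.031))]),x,y,.06,.021)
    cv2.polylines(d,[proj(s,q).astype(np.int32)],1,(0,255,0),1)
cv2.imwrite("pics/w4o.png",d)
E
```

```text
[ 0.5515 -0.1743  0.1465] [-2.980e-02  9.996e-01  9.000e-04  1.000e-04] 0.5972030361667807 [ 0.5  0.5 -0.2] 11.25
[ 0.5512 -0.1742  0.1459] [-2.980e-02  9.996e-01  1.200e-03 -4.000e-04] 0.6037880338705153 [-0.9 -0.3  0.6] 11.3
[0.04, 0.334, 0.017] [0.1, -0.0, -0.9]
fit 0.878 [ 0.5524 -0.1743  0.0584]
```

View pics/w4o.png

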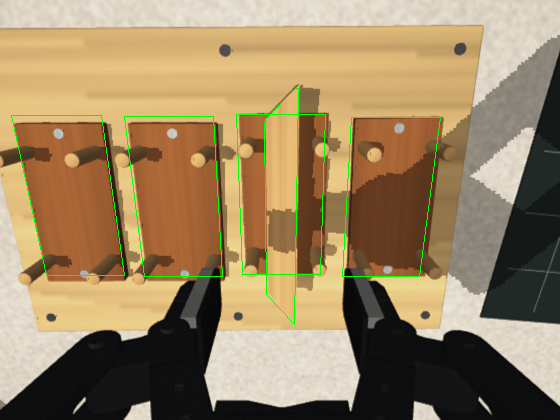

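step_arm(commands=[0.001, 0.01, 0, 0, 0, 0, 0.004, 0.035, 0.002, 0, 0, -0.1, 0.009, 0.075, 0.004, 0, 0, -0.2, 0.015, 0.12, 0.006, 0, 0, -0.4, 0.021, 0.165, 0.008, 0, 0, -0.5, 0.026, 0.21, 0.01, 0, 0, -0.6, 0.031, 0.255, 0.013, 0, 0, -0.7, 0.036, 0.295, 0.015, 0, 0, -0.8, 0.039, 0.322, 0.017, 0, 0, -0.9, 0.04, 0.334, 0.017, 0, 0, -0.9])

```text
t: 12.3
tcp_pos: [0.4897, 0.1592, 0.129]
tool_rot: [-0.039, 0.999, 0.001, -0.001]
force: [0.2, -0.4, 0.2]
finger_gap: 0.599
gripper_force: 0.0
```

```bash
python3 - <<'E'
from wr import *
s=look("w5"); P=fitbar(s,.13,.4913,.1566,.075,tag="w5",th=35)
plan(*here(),[(P[0],P[1],.007,P[2])])
T=np.eye(4);T[:3,:3]=R.from_quat([-.0298,.9996,.0009,.0001]).as_matrix();T[:3,3]=[.5515,-.1743,.1465]
W=T@np.array(s["mount"]); s["R"]=W[:3,:3].T; s["t"]=-W[:3,:3].T@W[:3,3]
H=[back(s,u,.012) for u in((225,50),(460,48),(51,317),(238,316),(425,315))]; print(np.round(H,4).tolist(), (H[0]+H[3])/2)
E
```

```text
[0.4897 0.1592 0.129 ] [-0.0394  0.9992  0.001  -0.0015] 0.5988094668720358 [ 0.2 -0.4  0.2] 12.3
fit 0.03 [0.4897 0.1582 0.0763]
[0.4901 0.1596 0.1293] [-0.0393  0.9992  0.0012 -0.0011] 0.6015460258131473 [-0.8  0.6 -1. ] 12.35
[0.0, -0.002, 0.122] [0.1, -0.1, 0.1]
[[0.45, -0.2186, 0.012], [0.439, -0.0585, 0.012], [0.6709, -0.3648, 0.012], [0.6605, -0.2047, 0.012], [0.6502, -0.0444, 0.012]] [ 0.55526155 -0.21167662  0.012     ]
```

View pics/w5_fit.png

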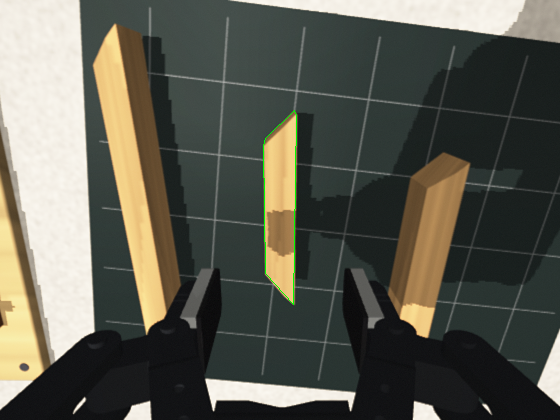

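step_arm(commands=[0, 0, 0, 0, 0, 0, 0, 0, 0.01, 0, 0, 0, 0, 0, 0.03, 0, 0, 0, 0, 0, 0.05, 0, 0, 0, 0, 0, 0.07, 0, 0, 0, 0, 0, 0.09, 0, 0, 0, 0, 0, 0.1, 0, 0, 0, 0, 0, 0.105, 0, 0, 0, 0, 0, 0.105, 0, 0, 0, 0, 0, 0.105, 0, 0, 0])

```text
t: 13.35
tcp_pos: [0.4924, 0.1565, 0.0254]
tool_rot: [-0.037, 0.999, 0.001, 0.001]
force: [-0.2, -0.0, 0.3]
finger_gap: 0.605
gripper_force: 0.0
```

```bash
python3 - <<'E'
from plan import *
plan(*here(),[(.4900,.158,.0075,.076)])
E
```

```text
[0.4924 0.1565 0.0254] [-3.740e-02  9.993e-01  9.000e-04  6.000e-04] 0.6050073195148735 [-0.2 -0.   0.3] 13.35
[0.002, 0.002, 0.018] [0.1, 0.1, -0.1]
```

step_arm(commands=[0.001, 0.001, 0.006, 0, 0, 0, 0.001, 0.001, 0.012, 0, 0, 0, 0.001, 0.001, 0.018, 0, 0, 0, 0.001, 0.001, 0.018, 0, 0, 0, 0.001, 0.001, 0.018, 0, 0, 0, 0.001, 0.001, 0.018, 0, 0, 0, 0.001, 0.001, 0.018, 0, 0, 0, 0.001, 0.001, 0.018, 0, 0, 0, 0.001, 0.001, 0.018, 0, 0, 0, 0.001, 0.001, 0.018, 0, 0, 0])

```text
t: 14.35
tcp_pos: [0.4909, 0.1578, 0.007]
tool_rot: [-0.038, 0.999, 0.001, 0.0]
force: [0.6, -0.9, 1.1]
finger_gap: 0.599
gripper_force: 0.0
```

step_arm(commands=[0, 0, 0, 0, 0, 0, 0, 0, 0, 0, 0, 0, 0, 0, 0, 0, 0, 0, 0, 0, 0, 0, 0, 0, 0, 0, 0, 0, 0, 0, 0, 0, 0, 0, 0, 0, 0, 0, 0, 0, 0, 0, 0, 0, 0, 0, 0, 0, 0, 0, 0, 0, 0, 0, 0, 0, 0, 0, 0, 0], jaw=0, grip_force=40)

```text
t: 15.35
tcp_pos: [0.491, 0.1578, 0.0071]
tool_rot: [-0.038, 0.999, 0.001, 0.0]
force: [-1.0, -0.2, 3.3]
finger_gap: 0.226
gripper_force: 40.0
```

```bash
python3 - <<'E'
from plan import *
plan(*here(),[(.4900,.158,.12,.076),(.5485,-.0925,.12,.065)])
E
```

```text
[0.491  0.1578 0.0071] [-3.770e-02  9.993e-01  9.000e-04  3.000e-04] 0.2261869164706263 [-1.  -0.2  3.3] 15.35
[0.001, 0.0, -0.113] [0.1, 0.0, -0.0]
[-0.04, -0.254, 0.0] [-0.0, 0.0, 0.6]
```

step_arm(commands=[0, 0, -0.005, 0, 0, 0, 0, 0, -0.018, 0, 0, 0, 0, 0, -0.034, 0, 0, 0, 0, 0, -0.05, 0, 0, 0, 0, 0, -0.066, 0, 0, 0, 0, 0, -0.082, 0, 0, 0, 0, 0, -0.096, 0, 0, 0, 0, 0, -0.106, 0, 0, 0, 0, 0, -0.112, 0, 0, 0, 0, 0, -0.112, 0, 0, 0])

```text
t: 16.35
tcp_pos: [0.4912, 0.1576, 0.1198]
tool_rot: [-0.038, 0.999, 0.001, 0.001]
force: [-0.3, 0.3, -1.3]
finger_gap: 0.228
gripper_force: 39.3
```

step_arm(commands=[-0.001, -0.006, 0, 0, 0, 0, -0.003, -0.02, 0, 0, 0, 0.1, -0.007, -0.045, 0, 0, 0, 0.1, -0.012, -0.078, 0, 0, 0, 0.2, -0.018, -0.115, 0, 0, 0, 0.3, -0.024, -0.155, 0, 0, 0, 0.4, -0.03, -0.195, 0, 0, 0, 0.5, -0.035, -0.228, 0, 0, 0, 0.6, -0.038, -0.247, 0, 0, 0, 0.6, -0.039, -0.254, 0, 0, 0, 0.6])

```text
t: 17.35
tcp_pos: [0.549, -0.0953, 0.118]
tool_rot: [-0.031, 1.0, 0.001, -0.0]
force: [0.7, 0.1, -1.0]
finger_gap: 0.226
gripper_force: 39.3
```

step_arm(commands=[0, 0, 0, 0, 0, 0, 0, 0, 0.005, 0, 0, 0, 0, 0, 0.018, 0, 0, 0, 0, 0, 0.033, 0, 0, 0, 0, 0, 0.045, 0, 0, 0, 0, 0, 0.052, 0, 0, 0, 0, 0, 0.055, 0, 0, 0, 0, 0, 0.055, 0, 0, 0, 0, 0, 0.055, 0, 0, 0, 0, 0, 0.055, 0, 0, 0])

```text
t: 18.35
tcp_pos: [0.5492, -0.0928, 0.0641]
tool_rot: [-0.032, 0.999, 0.001, 0.001]
force: [-0.5, -0.8, -0.3]
finger_gap: 0.226
gripper_force: 39.3
```

```bash
python3 - <<'E'
from wr import *
s=look("w6"); plan(*here(),[(.5485,-.0925,.0265,.065)])
d=s["pixels"].copy()
for x,y in[(.5485,-.0925),(.5605,-.252)]:
    q=place(np.array([[a,b,0] for a,b in((-.062,-.031),(.062,-.031),(.062,.031),(-.062,.031))]),x,y,.065,.021)
    cv2.polylines(d,[proj(s,q).astype(np.int32)],1,(0,255,0),1)
    for c in proj(s,place(np.array([[a,b,.033] for a in(-.042,.042) for b in(-.024,.024)]),x,y,.06,.021)): cv2.circle(d,tuple(int(k) for k in c),8,(255,0,0),1)
cv2.imwrite("pics/w6o.png",d)
E
```

```text
[ 0.5492 -0.0928  0.0641] [-3.240e-02  9.995e-01  6.000e-04  6.000e-04] 0.22582175809420635 [-0.5 -0.8 -0.3] 18.35
[ 0.5492 -0.0929  0.0641] [-3.240e-02  9.995e-01  6.000e-04  6.000e-04] 0.22478069557301036 [0.7 0.4 0.2] 18.4
[0.001, 0.0, 0.038] [0.1, 0.1, -0.0]
```

View pics/w6o.png

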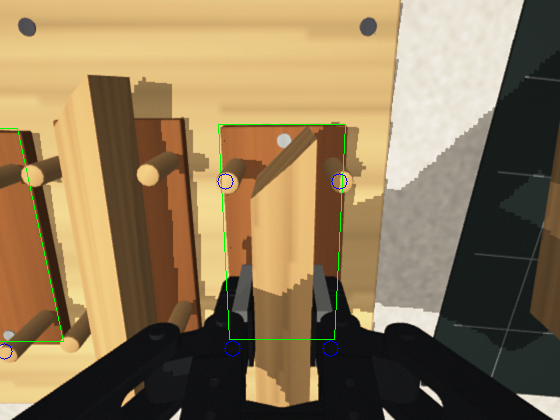

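step_arm(commands=[0, 0.001, 0.005, 0, 0, 0, 0, 0.001, 0.012, 0, 0, 0, 0, 0.001, 0.018, 0, 0, 0, 0, 0.001, 0.024, 0, 0, 0, 0, 0.001, 0.029, 0, 0, 0, 0, 0.001, 0.033, 0, 0, 0, 0, 0.001, 0.036, 0, 0, 0, 0, 0.001, 0.038, 0, 0, 0, 0, 0.001, 0.038, 0, 0, 0, 0, 0.001, 0.038, 0, 0, 0])

```text
t: 19.4
tcp_pos: [0.5487, -0.0916, 0.0261]
tool_rot: [-0.032, 0.999, 0.001, 0.0]
force: [-1.3, 1.8, 5.4]
finger_gap: 0.225
gripper_force: 40.1
```

step_arm(commands=[0, 0, 0, 0, 0, 0, 0, 0, 0, 0, 0, 0, 0, 0, 0, 0, 0, 0, 0, 0, 0, 0, 0, 0, 0, 0, 0, 0, 0, 0, 0, 0, 0, 0, 0, 0, 0, 0, 0, 0, 0, 0, 0, 0, 0, 0, 0, 0, 0, 0, 0, 0, 0, 0, 0, 0, 0, 0, 0, 0], jaw=60)

```text
t: 20.4
tcp_pos: [0.5488, -0.0916, 0.0255]
tool_rot: [-0.032, 0.999, 0.001, 0.0]
force: [0.5, 0.3, -0.1]
finger_gap: 0.602
gripper_force: 0.0
```

step_arm(commands=[0, 0, -0.005, 0, 0, 0, 0, 0, -0.018, 0, 0, 0, 0, 0, -0.034, 0, 0, 0, 0, 0, -0.055, 0, 0, 0, 0, 0, -0.075, 0, 0, 0, 0, 0, -0.09, 0, 0, 0, 0, 0, -0.1, 0, 0, 0, 0, 0, -0.105, 0, 0, 0, 0, 0, -0.105, 0, 0, 0, 0, 0, -0.105, 0, 0, 0])

```text
t: 21.4
tcp_pos: [0.5484, -0.0916, 0.1302]
tool_rot: [-0.032, 0.999, 0.001, -0.0]
force: [-0.3, -0.4, 0.4]
finger_gap: 0.595
gripper_force: 0.0
```

```bash
python3 - <<'E'
from plan import *
plan(*here(),[(.500,.0618,.13,.134)])
E
```

```text
[ 0.5484 -0.0916  0.1302] [-3.250e-02  9.995e-01  1.100e-03 -4.000e-04] 0.5950255183692803 [-0.3 -0.4  0.4] 21.4
[0.038, 0.156, 0.001] [0.1, -0.0, -4.0]
```

Placed X (gentle 5 N contact). On to the 230 bar; travel with settling rows.

step_arm(commands=[0.002, 0.008, 0, 0, 0, -0.3, 0.007, 0.027, 0, 0, 0, -0.8, 0.014, 0.057, 0, 0, 0, -1.5, 0.022, 0.09, 0, 0, 0, -2.3, 0.029, 0.12, 0, 0, 0, -3, 0.035, 0.143, 0, 0, 0, -3.6, 0.038, 0.156, 0, 0, 0, -4, 0.038, 0.156, 0, 0, 0, -4, 0.038, 0.156, 0, 0, 0, -4, 0.038, 0.156, 0, 0, 0, -4])

```text
t: 22.4
tcp_pos: [0.5014, 0.0606, 0.1308]
tool_rot: [-0.067, 0.998, 0.001, 0.0]
force: [0.5, -0.6, 0.6]
finger_gap: 0.603
gripper_force: 0.0
```

```bash
python3 - <<'E'
from wr import *
s=look("w7"); P=fitbar(s,.23,.4995,.0618,.134,tag="w7",th=35)
plan(*here(),[(P[0],P[1],.025,P[2])])
E
```

```text
[0.5014 0.0606 0.1308] [-6.680e-02  9.978e-01  7.000e-04  5.000e-04] 0.6031352492610517 [ 0.5 -0.6  0.6] 22.4
fit 0.018 [0.4984 0.0639 0.1359]
[0.5014 0.0605 0.1308] [-6.670e-02  9.978e-01  7.000e-04  4.000e-04] 0.6003429363506804 [ 0.4 -0.6 -0.5] 22.45
[0.003, 0.004, 0.106] [0.1, 0.1, -0.1]
```

step_arm(commands=[0.003, 0.003, 0.003, 0, 0, 0, 0.003, 0.003, 0.015, 0, 0, 0, 0.003, 0.003, 0.035, 0, 0, 0, 0.003, 0.003, 0.055, 0, 0, 0, 0.003, 0.003, 0.075, 0, 0, 0, 0.003, 0.003, 0.093, 0, 0, 0, 0.003, 0.003, 0.108, 0, 0, 0, 0.003, 0.003, 0.118, 0, 0, 0, 0.003, 0.003, 0.1235, 0, 0, 0, 0.003, 0.003, 0.1235, 0, 0, 0])

```text
t: 23.45
tcp_pos: [0.4969, 0.0641, 0.0065]
tool_rot: [-0.067, 0.998, 0.001, -0.001]
force: [0.3, 0.6, -0.7]
finger_gap: 0.601
gripper_force: 0.0
```

step_arm(commands=[0, 0, 0, 0, 0, 0, 0, 0, 0, 0, 0, 0, 0, 0, 0, 0, 0, 0, 0, 0, 0, 0, 0, 0, 0, 0, 0, 0, 0, 0, 0, 0, 0, 0, 0, 0, 0, 0, 0, 0, 0, 0, 0, 0, 0, 0, 0, 0, 0, 0, 0, 0, 0, 0, 0, 0, 0, 0, 0, 0], jaw=0, grip_force=50)

```text
t: 24.45
tcp_pos: [0.498, 0.0642, 0.0081]
tool_rot: [-0.067, 0.998, 0.001, 0.001]
force: [0.3, 1.0, 6.1]
finger_gap: 0.224
gripper_force: 50.1
```

step_arm(commands=[0, 0, -0.005, 0, 0, 0, 0, 0, -0.018, 0, 0, 0, 0, 0, -0.034, 0, 0, 0, 0, 0, -0.052, 0, 0, 0, 0, 0, -0.07, 0, 0, 0, 0, 0, -0.088, 0, 0, 0, 0, 0, -0.105, 0, 0, 0, 0, 0, -0.118, 0, 0, 0, 0, 0, -0.125, 0, 0, 0, 0, 0, -0.125, 0, 0, 0])

```text
t: 25.45
tcp_pos: [0.4978, 0.064, 0.1336]
tool_rot: [-0.067, 0.998, 0.001, 0.001]
force: [-0.0, 0.3, -1.2]
finger_gap: 0.224
gripper_force: 49.0
```

```bash
python3 - <<'E'
from plan import *
plan(*here(),[(.5635,-.331,.133,.065)])
E
```

```text
[0.4978 0.064  0.1336] [-6.730e-02  9.977e-01  7.000e-04  1.300e-03] 0.2238938672205287 [-0.   0.3 -1.2] 25.45
[-0.012, -0.4, 0.0] [0.1, 0.2, 4.0]
```

step_arm(commands=[0, -0.008, 0, 0, 0, 0.1, -0.001, -0.026, 0, 0, 0, 0.3, -0.002, -0.055, 0, 0, 0, 0.6, -0.003, -0.092, 0, 0, 0, 0.9, -0.004, -0.132, 0, 0, 0, 1.3, -0.005, -0.172, 0, 0, 0, 1.7, -0.006, -0.212, 0, 0, 0, 2.1, -0.008, -0.252, 0, 0, 0, 2.5, -0.009, -0.292, 0, 0, 0, 2.9, -0.01, -0.328, 0, 0, 0, 3.3])

```text
t: 26.45
tcp_pos: [0.5506, -0.2621, 0.1304]
tool_rot: [-0.038, 0.999, 0.001, -0.001]
force: [0.9, 0.4, -1.5]
finger_gap: 0.223
gripper_force: 49.1
```

step_arm(commands=[-0.001, -0.03, 0, 0, 0, 0.3, -0.002, -0.052, 0, 0, 0, 0.5, -0.002, -0.066, 0, 0, 0, 0.7, -0.002, -0.072, 0.002, 0, 0, 0.7, -0.002, -0.072, 0.012, 0, 0, 0.7, -0.002, -0.072, 0.028, 0, 0, 0.7, -0.002, -0.072, 0.045, 0, 0, 0.7, -0.002, -0.072, 0.058, 0, 0, 0.7, -0.002, -0.072, 0.065, 0, 0, 0.7, -0.002, -0.072, 0.065, 0, 0, 0.7])

```text
t: 27.45
tcp_pos: [0.5581, -0.3299, 0.0651]
tool_rot: [-0.033, 0.999, 0.002, -0.001]
force: [-0.4, 0.4, -0.1]
finger_gap: 0.225
gripper_force: 49.1
```

```bash
python3 - <<'E'
from wr import *
s=look("w8"); plan(*here(),[(.5635,-.331,.0271,.065)])
d=s["pixels"].copy()
for x,y in[(.5635,-.331),(.5605,-.252)]:
    q=place(np.array([[a,b,0] for a,b in((-.062,-.031),(.062,-.031),(.062,.031),(-.062,.031))]),x,y,.065,.021)
    cv2.polylines(d,[proj(s,q).astype(np.int32)],1,(0,255,0),1)
    for c in proj(s,place(np.array([[a,b,.033] for a in(-.042,.042) for b in(-.024,.024)]),x,y,.06,.021)): cv2.circle(d,tuple(int(k) for k in c),8,(255,0,0),1)
cv2.imwrite("pics/w8o.png",d)
E
```

```text
[ 0.5581 -0.3299  0.0651] [-0.0328  0.9995  0.002  -0.0011] 0.22476597519946134 [-0.4  0.4 -0.1] 27.45
[ 0.5587 -0.3306  0.0661] [-3.270e-02  9.995e-01  1.300e-03 -3.000e-04] 0.22672162346065344 [-0.7  0.7  0.2] 27.5
[-0.005, -0.001, 0.039] [0.1, -0.0, 0.0]
```

View pics/w8o.png

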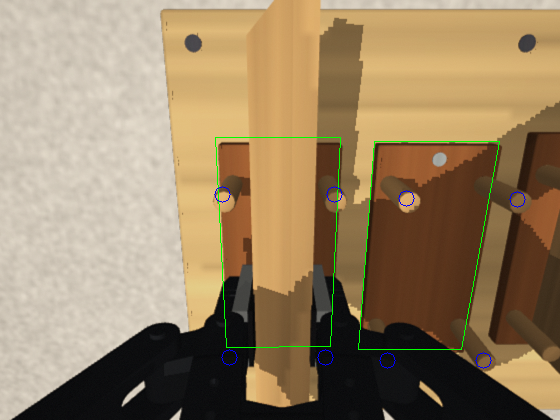

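step_arm(commands=[-0.003, 0, 0.005, 0, 0, 0, -0.005, 0, 0.012, 0, 0, 0, -0.005, 0, 0.018, 0, 0, 0, -0.005, 0, 0.024, 0, 0, 0, -0.005, 0, 0.029, 0, 0, 0, -0.005, 0, 0.033, 0, 0, 0, -0.005, 0, 0.036, 0, 0, 0, -0.005, 0, 0.038, 0, 0, 0, -0.005, 0, 0.039, 0, 0, 0, -0.005, 0, 0.039, 0, 0, 0])

```text
t: 28.5
tcp_pos: [0.5639, -0.3309, 0.0276]
tool_rot: [-0.032, 0.999, 0.001, 0.0]
force: [0.4, -0.2, -0.6]
finger_gap: 0.223
gripper_force: 49.1
```

```bash
python3 - <<'E'
from plan import *
plan(*here(),[(.5635,-.331,.0271,.065)])
E
```

```text
[ 0.5639 -0.3309  0.0276] [-3.240e-02  9.995e-01  9.000e-04  1.000e-04] 0.22348020817076908 [ 0.4 -0.2 -0.6] 28.5
[0.0, -0.0, 0.0] [0.1, 0.0, -0.0]
```

Lower 0.5 mm more, release, raise, then head to the 195 bar (0.544, 0.2605).

step_arm(commands=[0, 0, 0.0005, 0, 0, 0, 0, 0, 0.0005, 0, 0, 0, 0, 0, 0.0005, 0, 0, 0, 0, 0, 0.0005, 0, 0, 0, 0, 0, 0.0005, 0, 0, 0, 0, 0, 0.0005, 0, 0, 0, 0, 0, 0.0005, 0, 0, 0, 0, 0, 0.0005, 0, 0, 0, 0, 0, 0.0005, 0, 0, 0, 0, 0, 0.0005, 0, 0, 0])

```text
t: 29.5
tcp_pos: [0.5639, -0.3309, 0.0272]
tool_rot: [-0.032, 0.999, 0.001, 0.0]
force: [-0.4, 0.5, 0.5]
finger_gap: 0.223
gripper_force: 49.2
```

step_arm(commands=[0, 0, 0, 0, 0, 0, 0, 0, 0, 0, 0, 0, 0, 0, 0, 0, 0, 0, 0, 0, 0, 0, 0, 0, 0, 0, 0, 0, 0, 0, 0, 0, 0, 0, 0, 0, 0, 0, 0, 0, 0, 0, 0, 0, 0, 0, 0, 0, 0, 0, 0, 0, 0, 0, 0, 0, 0, 0, 0, 0], jaw=60)

```text
t: 30.5
tcp_pos: [0.5639, -0.3309, 0.0271]
tool_rot: [-0.032, 0.999, 0.001, 0.0]
force: [-0.0, 0.2, 0.8]
finger_gap: 0.6
gripper_force: 0.0
```

step_arm(commands=[0, 0, -0.005, 0, 0, 0, 0, 0, -0.018, 0, 0, 0, 0, 0, -0.034, 0, 0, 0, 0, 0, -0.055, 0, 0, 0, 0, 0, -0.075, 0, 0, 0, 0, 0, -0.09, 0, 0, 0, 0, 0, -0.1, 0, 0, 0, 0, 0, -0.105, 0, 0, 0, 0, 0, -0.105, 0, 0, 0, 0, 0, -0.105, 0, 0, 0])

```text
t: 31.5
tcp_pos: [0.5634, -0.3307, 0.1314]
tool_rot: [-0.032, 0.999, 0.001, -0.0]
force: [0.2, 0.9, -0.5]
finger_gap: 0.599
gripper_force: 0.0
```

```bash
python3 - <<'E'
from plan import *
plan(*here(),[(.5435,.261,.13,-.008)])
E
```

```text
[ 0.5634 -0.3307  0.1314] [-3.240e-02  9.995e-01  1.300e-03 -5.000e-04] 0.599467113301123 [ 0.2  0.9 -0.5] 31.5
[-0.018, 0.592, 0.003] [0.2, -0.1, 4.2]
```

step_arm(commands=[0, 0.01, 0, 0, 0, 0, -0.001, 0.032, 0, 0, 0, 0.2, -0.002, 0.064, 0, 0, 0, 0.4, -0.003, 0.102, 0, 0, 0, 0.7, -0.004, 0.142, 0, 0, 0, 1, -0.006, 0.182, 0, 0, 0, 1.3, -0.007, 0.222, 0, 0, 0, 1.6, -0.008, 0.262, 0, 0, 0, 1.9, -0.009, 0.302, 0, 0, 0, 2.1, -0.01, 0.342, 0, 0, 0, 2.4])

```text
t: 32.5
tcp_pos: [0.5504, 0.0131, 0.132]
tool_rot: [-0.011, 1.0, 0.001, -0.001]
force: [0.8, 0.3, -0.6]
finger_gap: 0.601
gripper_force: 0.0
```

step_arm(commands=[-0.001, 0.04, 0, 0, 0, 0.3, -0.002, 0.08, 0, 0, 0, 0.6, -0.004, 0.12, 0, 0, 0, 0.9, -0.005, 0.16, 0, 0, 0, 1.2, -0.006, 0.195, 0, 0, 0, 1.5, -0.007, 0.222, 0, 0, 0, 1.7, -0.008, 0.24, 0, 0, 0, 1.8, -0.008, 0.25, 0, 0, 0, 1.8, -0.008, 0.25, 0, 0, 0, 1.8, -0.008, 0.25, 0, 0, 0, 1.8])

```text
t: 33.5
tcp_pos: [0.5533, 0.2605, 0.1327]
tool_rot: [0.004, 1.0, 0.0, -0.001]
force: [-0.3, 0.7, -0.2]
finger_gap: 0.597
gripper_force: 0.0
```

```bash
python3 - <<'E'
from wr import *
s=look("w9"); P=fitbar(s,.195,.5442,.2605,-.008,tag="w9",th=35)
plan(*here(),[(P[0],P[1],.0075,P[2])])
E
```

```text
[0.5533 0.2605 0.1327] [ 4.1e-03  1.0e+00  5.0e-04 -6.0e-04] 0.5967999082081711 [-0.3  0.7 -0.2] 33.5
fit 0.017 [ 0.5421  0.2616 -0.0052]
[0.5535 0.2601 0.1328] [ 4.5e-03  1.0e+00  5.0e-04 -5.0e-04] 0.5989830808743478 [-0.8 -1.1  0. ] 33.55
[0.011, 0.001, 0.125] [0.1, -0.1, -0.2]
```

step_arm(commands=[0.005, 0.001, 0.003, 0, 0, 0, 0.01, 0.001, 0.015, 0, 0, 0, 0.01, 0.001, 0.035, 0, 0, 0, 0.01, 0.001, 0.055, 0, 0, 0, 0.01, 0.001, 0.075, 0, 0, 0, 0.01, 0.001, 0.095, 0, 0, 0, 0.01, 0.001, 0.11, 0, 0, 0, 0.01, 0.001, 0.12, 0, 0, 0, 0.01, 0.001, 0.1245, 0, 0, 0, 0.01, 0.001, 0.1245, 0, 0, 0])

```text
t: 34.55
tcp_pos: [0.5438, 0.2621, 0.0083]
tool_rot: [0.004, 1.0, 0.001, -0.0]
force: [-0.2, 0.4, -0.2]
finger_gap: 0.599
gripper_force: 0.0
```

step_arm(commands=[0, 0, 0, 0, 0, 0, 0, 0, 0, 0, 0, 0, 0, 0, 0, 0, 0, 0, 0, 0, 0, 0, 0, 0, 0, 0, 0, 0, 0, 0, 0, 0, 0, 0, 0, 0, 0, 0, 0, 0, 0, 0, 0, 0, 0, 0, 0, 0, 0, 0, 0, 0, 0, 0, 0, 0, 0, 0, 0, 0], jaw=0, grip_force=50)

```text
t: 35.55
tcp_pos: [0.5446, 0.2626, 0.0097]
tool_rot: [0.004, 1.0, 0.001, 0.001]
force: [-0.0, 0.4, 6.0]
finger_gap: 0.224
gripper_force: 50.0
```

step_arm(commands=[0, 0, -0.005, 0, 0, 0, 0, 0, -0.018, 0, 0, 0, 0, 0, -0.034, 0, 0, 0, 0, 0, -0.052, 0, 0, 0, 0, 0, -0.07, 0, 0, 0, 0, 0, -0.088, 0, 0, 0, 0, 0, -0.105, 0, 0, 0, 0, 0, -0.118, 0, 0, 0, 0, 0, -0.125, 0, 0, 0, 0, 0, -0.125, 0, 0, 0])

```text
t: 36.55
tcp_pos: [0.5445, 0.2623, 0.1351]
tool_rot: [0.004, 1.0, 0.001, 0.001]
force: [0.8, 0.0, -0.9]
finger_gap: 0.225
gripper_force: 49.0
```

```bash
python3 - <<'E'
from plan import *
plan(*here(),[(.559,-.2515,.133,.065)])
E
```

```text
[0.5445 0.2623 0.1351] [0.0042 1.     0.0012 0.0012] 0.22541658912445012 [ 0.8  0.  -0.9] 36.55
[-0.019, -0.514, 0.001] [0.1, 0.1, -4.2]
```

step_arm(commands=[0, -0.008, 0, 0, 0, -0.1, -0.001, -0.026, 0, 0, 0, -0.2, -0.002, -0.052, 0, 0, 0, -0.4, -0.003, -0.084, 0, 0, 0, -0.7, -0.004, -0.117, 0, 0, 0, -1, -0.006, -0.15, 0, 0, 0, -1.2, -0.007, -0.183, 0, 0, 0, -1.5, -0.008, -0.216, 0, 0, 0, -1.8, -0.009, -0.25, 0, 0, 0, -2, -0.01, -0.284, 0, 0, 0, -2.3])

```text
t: 37.55
tcp_pos: [0.5504, -0.0236, 0.132]
tool_rot: [-0.016, 1.0, 0.001, -0.001]
force: [0.8, -0.1, -0.6]
finger_gap: 0.225
gripper_force: 49.0
```

step_arm(commands=[-0.001, -0.034, 0, 0, 0, -0.3, -0.002, -0.067, 0, 0, 0, -0.6, -0.003, -0.1, 0, 0, 0, -0.9, -0.004, -0.133, 0, 0, 0, -1.1, -0.005, -0.165, 0, 0, 0, -1.4, -0.006, -0.193, 0, 0, 0, -1.6, -0.007, -0.213, 0, 0, 0, -1.8, -0.008, -0.225, 0, 0, 0, -1.9, -0.009, -0.23, 0, 0, 0, -1.9, -0.009, -0.23, 0, 0, 0, -1.9])

```text
t: 38.55
tcp_pos: [0.5674, -0.2516, 0.1321]
tool_rot: [-0.032, 0.999, 0.001, -0.0]
force: [0.2, -0.6, -0.1]
finger_gap: 0.224
gripper_force: 48.9
```

```bash
python3 - <<'E'
from plan import *
plan(*here(),[(.559,-.2515,.0715,.065)])
E
```

```text
[ 0.5674 -0.2516  0.1321] [-3.210e-02  9.995e-01  1.300e-03 -4.000e-04] 0.2241645600810554 [ 0.2 -0.6 -0.1] 38.55
[0.008, 0.0, 0.061] [0.1, -0.0, -0.0]
```

step_arm(commands=[0.003, 0, 0, 0, 0, 0, 0.006, 0, 0.005, 0, 0, 0, 0.008, 0, 0.015, 0, 0, 0, 0.008, 0, 0.028, 0, 0, 0, 0.008, 0, 0.041, 0, 0, 0, 0.008, 0, 0.052, 0, 0, 0, 0.008, 0, 0.059, 0, 0, 0, 0.008, 0, 0.061, 0, 0, 0, 0.008, 0, 0.061, 0, 0, 0, 0.008, 0, 0.061, 0, 0, 0])

```text
t: 39.55
tcp_pos: [0.5602, -0.2523, 0.0721]
tool_rot: [-0.032, 0.999, 0.001, 0.0]
force: [-0.2, 0.7, -1.0]
finger_gap: 0.223
gripper_force: 48.9
```

```bash
python3 - <<'E'
from wr import *
s=look("w10"); plan(*here(),[(.5595,-.2515,.0287,.065)])
E
```

```text
[ 0.5602 -0.2523  0.0721] [-3.240e-02  9.995e-01  6.000e-04  4.000e-04] 0.22317578749289557 [-0.2  0.7 -1. ] 39.55
[ 0.5603 -0.2523  0.0723] [-3.240e-02  9.995e-01  5.000e-04  6.000e-04] 0.22551052070425856 [ 0.5 -0.3  0.5] 39.6
[0.001, 0.001, 0.044] [0.1, 0.1, -0.0]
```

View pics/w10.png

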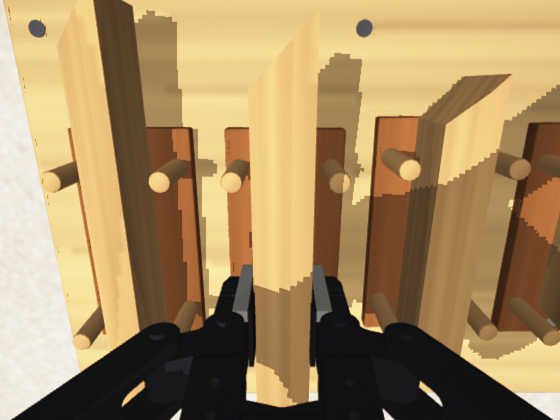

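The held bar (columns 250–318) is between dowel tops at 232 and 340; the neighbours stand upright. Lower, release, raise.

step_arm(commands=[0, 0.001, 0.005, 0, 0, 0, 0, 0.001, 0.013, 0, 0, 0, 0, 0.001, 0.021, 0, 0, 0, 0, 0.001, 0.028, 0, 0, 0, 0, 0.001, 0.033, 0, 0, 0, 0, 0.001, 0.037, 0, 0, 0, 0, 0.001, 0.04, 0, 0, 0, 0, 0.001, 0.042, 0, 0, 0, 0, 0.001, 0.043, 0, 0, 0, 0, 0.001, 0.0435, 0, 0, 0])

```text
t: 40.6
tcp_pos: [0.5598, -0.2509, 0.0287]
tool_rot: [-0.032, 0.999, 0.001, 0.0]
force: [-1.6, 0.9, 4.1]
finger_gap: 0.226
gripper_force: 49.6
```

step_arm(commands=[0, 0, 0, 0, 0, 0, 0, 0, 0, 0, 0, 0, 0, 0, 0, 0, 0, 0, 0, 0, 0, 0, 0, 0, 0, 0, 0, 0, 0, 0, 0, 0, 0, 0, 0, 0, 0, 0, 0, 0, 0, 0, 0, 0, 0, 0, 0, 0, 0, 0, 0, 0, 0, 0, 0, 0, 0, 0, 0, 0])

```text
t: 41.6
tcp_pos: [0.5598, -0.2509, 0.0286]
tool_rot: [-0.033, 0.999, 0.001, 0.0]
force: [-1.2, -0.0, 7.0]
finger_gap: 0.225
gripper_force: 49.8
```

step_arm(commands=[0, 0, 0, 0, 0, 0, 0, 0, 0, 0, 0, 0, 0, 0, 0, 0, 0, 0, 0, 0, 0, 0, 0, 0, 0, 0, 0, 0, 0, 0, 0, 0, 0, 0, 0, 0, 0, 0, 0, 0, 0, 0, 0, 0, 0, 0, 0, 0, 0, 0, 0, 0, 0, 0, 0, 0, 0, 0, 0, 0], jaw=60)

```text
t: 42.6
tcp_pos: [0.5598, -0.2509, 0.0283]
tool_rot: [-0.032, 0.999, 0.001, 0.0]
force: [-1.4, -0.2, -0.5]
finger_gap: 0.603
gripper_force: 0.0
```

step_arm(commands=[0, 0, -0.005, 0, 0, 0, 0, 0, -0.018, 0, 0, 0, 0, 0, -0.034, 0, 0, 0, 0, 0, -0.055, 0, 0, 0, 0, 0, -0.08, 0, 0, 0, 0, 0, -0.105, 0, 0, 0, 0, 0, -0.13, 0, 0, 0, 0, 0, -0.15, 0, 0, 0, 0, 0, -0.16, 0, 0, 0, 0, 0, -0.16, 0, 0, 0])

```text
t: 43.6
tcp_pos: [0.5607, -0.2517, 0.1906]
tool_rot: [-0.032, 0.999, -0.0, 0.002]
force: [0.3, -0.3, -0.2]
finger_gap: 0.603
gripper_force: 0.0
```

step_arm(commands=[0, 0.008, 0, 0, 0, 0, 0, 0.026, 0, 0, 0, 0, 0, 0.06, 0, 0, 0, 0, 0, 0.1, 0, 0, 0, 0, 0, 0.14, 0, 0, 0, 0, 0, 0.18, 0, 0, 0, 0, 0, 0.22, 0, 0, 0, 0, 0, 0.26, 0, 0, 0, 0, 0, 0.3, 0, 0, 0, 0, 0, 0.34, 0, 0, 0])

```text
validation failed for argument at $.co...
```

step_arm(commands=[0, 0.03, 0, 0, 0, 0, 0, 0.05, 0, 0, 0, 0, 0, 0.06, 0, 0, 0, 0, 0, 0.06, 0, 0, 0, 0, 0, 0.06, 0, 0, 0, 0, 0, 0.06, 0, 0, 0, 0, 0, 0.06, 0, 0, 0, 0, 0, 0.06, 0, 0, 0, 0, 0, 0.06, 0, 0, 0, 0, 0, 0.06, 0, 0, 0])

```text
validation failed for argument at $.co...
```

```bash
python3 - <<'E'
from h import *
from station import manip
s=manip.snapshot("top"); d=s["pixels"].copy()
for L,x,y,a in((.13,.5485,-.0916,.065),(.16,.552,-.174,.06),(.195,.558,-.251,.065),(.23,.564,-.331,.065)):
    cv2.polylines(d,[cv2.convexHull(proj(s,place(bar(L),x,y,a,.021)).astype(np.int32))],1,(0,255,0),1)
cv2.imwrite("pics/end.png",np.hstack([cv2.resize(i[140:270,275:450],None,fx=2.25,fy=4*.5625,interpolation=cv2.INTER_CUBIC) for i in(s["pixels"],d)]))
E
```

```text
(no output)
```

View pics/end.png

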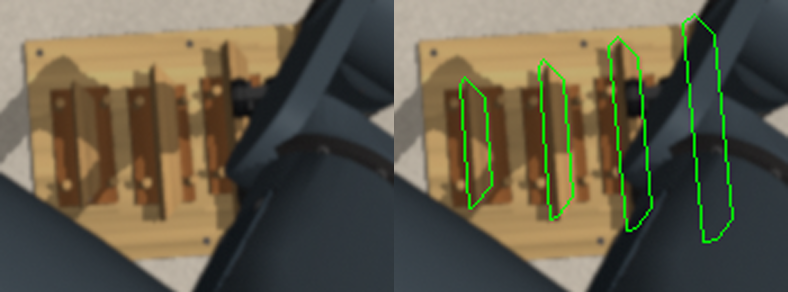

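```bash
python3 -c "
from station import manip
print(manip.sign_off())"
```

```text
the job is handed in; nothing more can be done
None
```

I stood all four bars in the rack in length order, shortest at the left end, and handed the job in at about 44 s. `sign_off` gave no verdict, so I don't know the judged result. After release, pictures showed all but the longest bar matching their places, with the 195 mm bar partly hidden by the arm; the 230 mm bar stood upright when last seen, just before the 195 mm bar was set down.

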